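# Stroke the cutting head of a desk paper trimmer

### The job

The paper trimmer on the desk is empty and we want to know whether its cutting head runs freely: run the head along its rail all the way to the end with the low cap, then back through the whole travel until it is fully home against the tall end block, and let go of it there. Move it at an easy pace without flinging it, and leave the small paper stop on the trimmer's other track where it is set.

Things in the scene. Friction and masses are not known exactly. Their poses are not given: they have to be found in the camera images.
- trimmer: Paper trimmer, fixed: grey board 170 (x) x 350 (y) mm, top 16 mm above the desk, yaw up to 25 deg. Origin: centre of its underside. y runs along the aluminium rail (at x = -45 mm, the robot's side) to the tall end block (46 x 24 mm, top 56 mm up, robot's left); low end cap (top 36 mm up) at -y. Thin track of the paper stop at x = +62 mm. Loose bits on the board are under 35 mm high.
- cutter_head (a joint): Position of the cutting head on the rail, m: 0 = fully home against the tall end block (+y end of the trimmer), 0.240 = against the low end cap; it grows as the head moves along the trimmer's -y. Starts in between. Slides with about 3 N of friction and stays where it is left.
- head_grip (a point): Centre of the head's grip fin, 74 mm above the desk; axes as the trimmer's. The head is a grey block on the rail, 50 (x) x 56 (y) mm, top 50 mm above the desk, carrying an upright black fin 20 mm thick (x, across the rail), 36 mm long (y, along it), up to 91 mm above the desk. The fin can be pinched from above across the rail.
- stop_top (a point): Top of the paper stop's steel thumb screw (14 mm across), 42 mm above the desk. The stop is the small low black slider (26 x 40 mm, top 34 mm above the desk) on the thin track, 107 mm from the rail. It is not the cutting head and stays as set.

How it is judged:
By the outcome, as a careful person would: the job done as asked, in the order asked, and still so for the second after the job is handed in, with the robot touching nothing.
It also fails if it takes over 40 s, if anything falls off the work surface, if the arm or the gripper's body presses on something with over 40 N, if the wrist force passes 120 N, or if a joint passes its speed limit or range.

### The arm

A 6-joint arm with a two-finger parallel gripper is mounted at the origin on the work surface. World frame = base frame: x ahead of the robot, y to its left, z up, the work surface at z = 0. Lengths are in m, angles in rad, forces in N, time in s.
With the tool pointing down it reaches from about 0.325 to 0.85 m from the base axis. Payload 15.5 kg.
Tool frame: the origin (TCP) lies between the finger pads; the fingertips stand 22 mm ahead of it and the grasp point (between the pads) lies 3 mm ahead of it (ctrl.finger_overhang is the distance from the TCP to the fingertips, in m); z points along the fingers, y is the line along which they close (so a half turn about z gives the same grasp; the last joint's range is limited). The gripper opens to 91 mm and grips with 3 to 60 N. Pads are 32 mm wide; open, the fingers measure 118 mm over their backs; the gripper's body (76 mm by 178 mm) begins 60 mm behind the grasp point.
Start: joints at [-1.329, 0.494, 1.345, -0, 1.302, -0.096], TCP at [0.207, -0.59, 0.236] pointing down, gripper open.
Joint ranges: [-2.91, 2.91], [-0.82, 2.16], [0.22, 2.67], [-1.22, 4.37], [0.12, 2.79], [-3.08, 3.08]. Speed limits (rad/s): [1.89, 1.89, 2.57, 3.01, 3.01, 3.01].

### API

Orientations are given as a rotation vector (axis times angle).
In Python, from cell import ctrl gives the robot as it stands.
- The arm moves only by the tool move_arm, never from a script. Its argument "deltas" is a list that holds one entry, the list of rows, each a list of 6 numbers: the shift along the world's x, y, z in cm, then the turn, a rotation vector about the world's x, y, z in degrees. A call has 1 to 12 rows; each row is the pose to reach, as a shift and turn from the pose commanded when the call began; what a row does not reach only later rows make up. A row lasts 1/12 s, in which the tool goes at most 41.7 mm and 7.16 degrees, less where a joint would pass 70% of its speed; a pose out of reach is approached as far as the arm can. A call with a gripper value outside its range is refused whole. "fingers" is the closure, from 0 (fully open) to 1 (shut), set as the call begins (left out, the last holds). The fingers move at their own pace and stop on an object; the grip force is fixed at half the most. Time passes only in rows, so rows that repeat a pose let the fingers close. It gives the time, the measured TCP pose, the force and the opening at its end, in the units of the state.
- ctrl.get_state(): the state, without advancing time (a new reading comes with each control period).
- ctrl.capture(name): name is "side" or "top" or "wrist"; returns a dict with "img" (384x512x3 uint8, red, green, blue), "intrinsics" (3x3 intrinsics, pixels), "eye" and "orientation" of the camera in the world. Camera axes: x right, y up, looking along -z (the intrinsics and any distortion apply to the point x, -y, -z); pixel columns grow to the right and rows downward; lengths in m; the calibration is good to about 2 mm. A picture is of the moment at which its call begins. There is no depth.
- ctrl.sign_off(): hands the job in, once; it reports no verdict.
The state is a dict: "clock": time; "qpos": joint angles; "joint_vel": joint speeds; "joint_efforts": joint torques, N m; "eef_pos": TCP position; "eef_rot": TCP orientation; "ft_force": force on the tool from outside, world axes, zero at the start; "moment": the same for the moment, N m; "gripper_width": finger opening in m.
Only numpy, scipy, OpenCV 4.12 (cv2) and the standard library are available. Lean on these libraries where they do the work, as an engineer would, in place of code of your own. Each camera call takes 0.05 s, during which the arm holds its last target. There are 200 camera calls.

## Working session

There is one attempt and no reset: what is moved stays moved. The work goes in short steps, Python scripts to look and compute and a tool call to move; the robot and the scene stay as the last step left them, time stands still between calls to the robot, and variables do not carry over. Pictures are saved under pics/ and viewed, on a budget of 10 in all, crops included, one or two more only if the job needs it, and the job is handed in when it is done.

Besides the shell and the picture viewer there is one more tool, called after "Emit:" by a JSON object that holds its "fn" and its "kwargs". move_arm: Moves the arm, as the interface text tells. Its arguments: {"type":"object","properties":{"deltas":{"type":"array"},"fingers":{"type":"number"}},"required":["deltas"]}

```bash
mkdir -p pics; cat > h.py <<'E'
import numpy as np, cv2
from cell import ctrl
def snap(n,f):
    c=ctrl.capture(n); cv2.imwrite(f,c["img"][:,:,::-1]); np.save(f+'.npy',c,allow_pickle=True); return c
def load(f): return np.load(f+'.npy',allow_pickle=True).item()
def R(c):
    o=np.array(c["orientation"],float)
    return o if o.shape==(3,3) else cv2.Rodrigues(o)[0]
def ray(c,u,v):
    d=np.linalg.inv(c["intrinsics"])@[u,v,1]; return R(c)@np.array([d[0],-d[1],-d[2]])
def onz(c,u,v,z):
    d=ray(c,u,v); e=np.array(c["eye"]); return e+d*(z-e[2])/d[2]
def proj(c,p):
    q=R(c).T@(np.array(p)-c["eye"]); k=np.array(c["intrinsics"])@[q[0],-q[1],-q[2]]; return k[:2]/k[2]
E
python3 - <<'E'
from h import *
for n in("top","side"):
    c=snap(n,f"pics/{n}0.png"); print({k:v for k,v in c.items() if k!="img"})
s=ctrl.get_state();print(s)
E
```

```text
{'intrinsics': array([[366.82257092,   0.        , 259.57197438],
       [  0.        , 366.82257092, 184.2556359 ],
       [  0.        ,   0.        ,   1.        ]]), 'eye': array([0.51489749, 0.07229175, 0.73635161]), 'orientation': array([ 0.07130531, -0.08776643, -1.59258906])}
{'intrinsics': array([[432.80156431,   0.        , 254.07464431],
       [  0.        , 432.80156431, 194.76671212],
       [  0.        ,   0.        ,   1.        ]]), 'eye': array([0.35041779, 0.46494794, 0.54564608]), 'orientation': array([ 0.30237881, -0.97160016, -2.36040068])}
{'clock': 0.1, 'qpos': array([-1.32945073e+00,  4.94127731e-01,  1.34606355e+00, -6.85308281e-06,
        1.30251293e+00, -9.54885241e-02]), 'joint_vel': array([ 7.87096209e-05, -1.39448045e-03, -6.11915494e-04, -9.55736122e-04,
       -2.32848753e-04,  1.57079898e-03]), 'joint_efforts': array([ 8.40205576e-04, -8.80239701e+01, -3.82545733e+01,  7.09682191e-02,
        4.82192030e-02, -1.17156230e-05]), 'eef_pos': array([ 0.20649369, -0.58956298,  0.23539563]), 'eef_rot': array([-3.09605039e+00, -5.26417172e-01,  1.37525098e-04]), 'ft_force': array([ 0.78807678, -0.37788911, -0.0908318 ]), 'moment': array([0.01676735, 0.02538524, 0.00345402]), 'gripper_width': 0.0911473435912029}
```

View pics/top0.png

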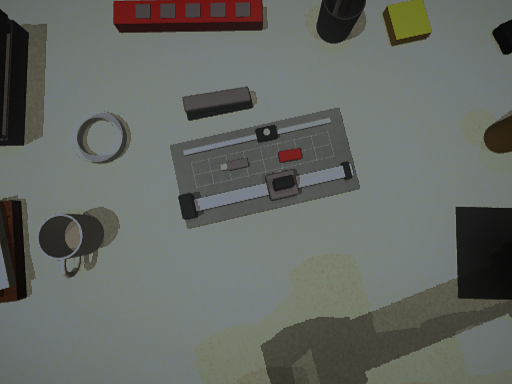

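View pics/side0.png

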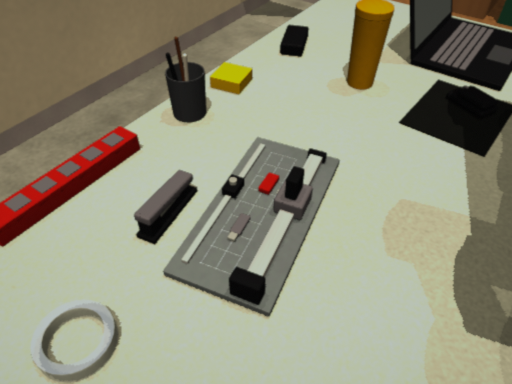

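The top view shows the board with corners near (171,146), (340,108), (359,188) and (188,228). The tall block is at (188,205), the cap at (347,171), the head's fin at (284,183) and the stop at (266,132). In the side view the fin is near (295,183) and the stop near (233,183).

```bash
python3 - <<'E'
from h import *
c=load("pics/top0.png"); s=load("pics/side0.png")
def blobs(c,t,roi):
    m=(c["img"].max(2)<t).astype(np.uint8); x0,y0,x1,y1=roi
    k=np.zeros_like(m);k[y0:y1,x0:x1]=m[y0:y1,x0:x1]
    n,l,st,ce=cv2.connectedComponentsWithStats(k)
    for i in range(1,n):
        if st[i,4]>15: print(st[i],ce[i].round(1))
for t in(25,40): print("top",t);blobs(c,t,(170,105,362,230))
for t in(20,35): print("side",t);blobs(s,t,(165,135,345,310))
P=[onz(c,u,v,.016) for u,v in((171,146),(340,108),(359,188),(188,228))]
for p in P: print(p.round(4))
print("sides",[np.linalg.norm(P[i]-P[(i+1)%4]).round(4) for i in range(4)])
y=(P[0]+P[3]-P[1]-P[2]); yaw=np.arctan2(y[1],y[0])-np.pi/2; x=P[0]+P[1]-P[2]-P[3]
print("yaw",np.degrees(yaw),np.degrees(np.arctan2(x[1],x[0])))
o=sum(P)/4;print("origin",o); 
Rz=cv2.Rodrigues(np.array([0,0,yaw]))[0]; o[2]=0
for n,uv,z in(("fin",(284.,183),.091),("stop",(266,132),.042),("block",(187,205),.056),("cap",(348,171),.036)):
    p=onz(c,*uv,z);print(n,p.round(4),(Rz.T@(p-o)).round(4))
E
```

```text
top 25
top 40
[187 105  66  15 475] [214.8 110.6]
[256 125  22  18 230] [266.3 133.7]
[341 162  11  18 107] [346.6 170. ]
[272 175  23  16 255] [283.1 182.5]
[179 193  19  26 353] [187.7 205.9]
side 20
[309 150  16  12  45] [318.2 154. ]
[286 168  17  31 387] [293.9 183.3]
[223 178  20  20 192] [232.9 188.3]
[165 186  31  44 457] [178.3 204.6]
[230 268  35  36 860] [246.7 285.7]
side 35
[308 150  18  13  75] [318.3 154.2]
[285 167  18  33 428] [293.7 183.2]
[222 177  22  21 236] [232.9 188. ]
[165 184  31  46 526] [178.1 203.8]
[229 268  36  36 925] [246.8 285.5]
[0.6683 0.2383 0.016 ]
[ 0.7389 -0.1023  0.016 ]
[ 0.5759 -0.1324  0.016 ]
[0.5054 0.2052 0.016 ]
sides [np.float64(0.3478), np.float64(0.1658), np.float64(0.345), np.float64(0.1663)]
yaw 11.747956464080247 10.985602375633912
origin [0.62211222 0.05221459 0.016     ]
fin [0.5814 0.0215 0.091 ] [-0.0461 -0.0218  0.091 ]
stop [0.6863 0.0494 0.042 ] [ 0.0622 -0.0158  0.042 ]
block [0.5482 0.1995 0.056 ] [-0.0423  0.1593  0.056 ]
cap [ 0.6076 -0.1072  0.036 ] [-0.0467 -0.1531  0.036 ]
```

Board sides measure 346 × 166 mm against 350 × 170. The rail sits at about x = -46 mm and the stop at about x = +62 mm, so the fit is consistent. Next I move to above the fin with the tool turned about 82°.

Emit:
{"fn": "move_arm", "kwargs": {"deltas": [[[2, 3.4, 0, 0, 0, 4.5], [4.2, 6.8, 0, 0, 0, 9], [6.3, 10.2, 0, 0, 0, 13.5], [8.4, 13.6, 0, 0, 0, 18], [10.5, 17, 0, 0, 0, 22.5], [12.6, 20.4, 0, 0, 0, 27], [14.7, 23.8, 0, 0, 0, 31.5], [16.8, 27.2, 0, 0, 0, 36], [18.9, 30.6, 0, 0, 0, 40.5], [21, 34, 0, 0, 0, 45], [23.1, 37.4, 0, 0, 0, 50], [25, 41, 0, 0, 0, 55]]], "fingers": 0}}

```text
clock: 1.1
eef_pos: [0.4573, -0.1782, 0.2359]
eef_rot: [2.5, 1.902, 0.0]
ft_force: [0.1, -0.5, 0.1]
gripper_width: 0.0913
```

Emit:
{"fn": "move_arm", "kwargs": {"deltas": [[[2, 3.4, 0, 0, 0, 4.5], [4, 6.8, 0, 0, 0, 9], [6.2, 10.2, 0, 0, 0, 13.5], [8.3, 13.5, 0, 0, 0, 18], [10.4, 16.9, 0, 0, 0, 22.5], [12, 19.5, -1, 0, 0, 26], [12.4, 20.2, -2, 0, 0, 27.2], [12.4, 20.2, -3, 0, 0, 27.2], [12.4, 20.2, -3, 0, 0, 27.2]]]}}

```text
clock: 1.85
eef_pos: [0.5791, 0.0221, 0.2036]
eef_rot: [-1.986, -2.43, 0.004]
ft_force: [0.8, -1.2, -0.7]
gripper_width: 0.0912
```

```bash
python3 - <<'E'
from h import *
c=load("pics/top0.png"); s=load("pics/side0.png")
# two-view: fin mid in side at mid height and top-face centre in top
for t in (.55,.575,.6): pass
o=np.array([.6221,.0522,0])
for yawd in(11,11.5,12):
  Rz=cv2.Rodrigues(np.array([0,0,np.radians(yawd)]))[0]
  print(yawd,[ (Rz@[-.045,y,0]+o)[:2].round(4) for y in(.123,-.022,-.117)])
p=Rz@[-.045,-.022,.0]+o
for z in(.05,.091): p[2]=z; print(z,proj(s,p),proj(c,p))
w=snap("wrist","pics/w1.png"); print(w["eye"],w["orientation"])
p[2]=.091; print("wrist pred",proj(w,p))
st=ctrl.get_state(); print(st["eef_pos"],st["eef_rot"],st["qpos"],st["ft_force"])
R=cv2.Rodrigues(st["eef_rot"])[0];print("tool y deg",np.degrees(np.arctan2(R[1,1],R[0,1])))
E
```

```text
11 [array([0.5545, 0.1644]), array([0.5821, 0.022 ]), array([ 0.6003, -0.0712])]
11.5 [array([0.5535, 0.1638]), array([0.5824, 0.0217]), array([ 0.6013, -0.0714])]
12 [array([0.5525, 0.1632]), array([0.5827, 0.0213]), array([ 0.6024, -0.0716])]
0.05 [293.80844293 192.0076665 ] [282.41842555 184.62487797]
0.091 [295.67593546 173.34343554] [284.06764368 182.31158841]
[0.5667366  0.08687678 0.35206011] [-0.23859885 -0.0190539   0.20022024]
wrist pred [257.49172382 194.62039049]
[0.57925166 0.02147872 0.20466332] [-1.98782393 -2.42973476  0.00315393] [-6.57729781e-02  4.63500666e-01  1.49703303e+00 -3.13731756e-04
  1.18411048e+00 -2.65060987e-01] [-0.43860553 -0.22215414  0.40641692]
tool y deg 11.4252111145937
```

View pics/w1.png

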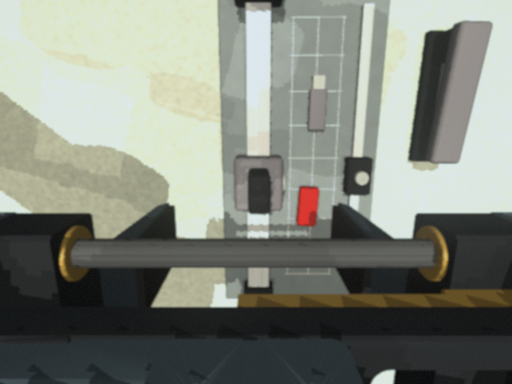

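The wrist view shows the rail vertical, running from the tall block at (258,0) to the cap at (258,290). The head is at (259,184), its fin at about (260,190), and the stop is at (358,177). Next I measure the rail direction and the fin position more precisely.

```bash
python3 - <<'E'
from h import *
w=load("pics/w1.png"); g=w["img"].astype(int)
rows=list(range(15,150,5))
C=[]
for v in rows+[272,276]:
    r=np.where(g[v,235:285].min(1)>165)[0]+235
    if len(r)>10: C.append(onz(w,(r[0]+r[-1])/2,v,.025))
C=np.array(C); print(len(C),C[0].round(4),C[-1].round(4))
l=cv2.fitLine(C[:,:2].astype(np.float32),cv2.DIST_HUBER,0,.01,.01).ravel(); print("rail yaw",np.degrees(np.arctan2(-l[0]*np.sign(l[1]),abs(l[1]))),l)
m=(g.max(2)<40).astype(np.uint8); k=m[160:222,240:285]
n,lb,st,ce=cv2.connectedComponentsWithStats(k)
for i in range(1,n):
    if st[i,4]>30:
        x,y,a,b,_=st[i]; print(st[i]+[240,160,0,0,0]); 
        print("top far edge mid",onz(w,240+x+a/2,160+y+b,.091).round(4))
for n_,(u,v),z in(("cap?",(258,290),.036),("stop",(362,178),.042)): print(n_,onz(w,u,v,z).round(4))
for d in (0,.001): print(w['intrinsics'][0,0])
E
```

```text
27 [0.551  0.1799 0.025 ] [0.5757 0.0579 0.025 ]
rail yaw 11.546692 [ 0.20016643 -0.9797619   0.5628192   0.12190488]
cap? [ 0.6096 -0.1035  0.036 ]
stop [0.6874 0.0479 0.042 ]
306.65339695906295
306.65339695906295
```

Emit:
{"fn": "move_arm", "kwargs": {"deltas": [[[0.3, 0, -1.5, 0, 0, 0], [0.3, 0, -4, 0, 0, 0], [0.3, 0, -6.5, 0, 0, 0], [0.3, 0, -9, 0, 0, 0], [0.3, 0, -11, 0, 0, 0], [0.3, 0, -12, 0, 0, 0], [0.3, 0, -12.5, 0, 0, 0], [0.3, 0, -12.5, 0, 0, 0], [0.3, 0, -12.5, 0, 0, 0]]]}}

```text
clock: 2.65
eef_pos: [0.584, 0.0216, 0.0819]
eef_rot: [1.988, 2.431, 0.001]
ft_force: [0.5, 0.3, -0.4]
gripper_width: 0.0912
```

Emit:
{"fn": "move_arm", "kwargs": {"deltas": [[[0, 0, 0, 0, 0, 0], [0, 0, 0, 0, 0, 0], [0, 0, 0, 0, 0, 0], [0, 0, 0, 0, 0, 0], [0, 0, 0, 0, 0, 0], [0, 0, 0, 0, 0, 0], [0, 0, 0, 0, 0, 0], [0, 0, 0, 0, 0, 0]]], "fingers": 1}}

```text
clock: 3.32
eef_pos: [0.5835, 0.0221, 0.0809]
eef_rot: [-1.988, -2.433, 0.0]
ft_force: [-0.2, -0.4, 0.4]
gripper_width: 0.0409
```

```bash
python3 - <<'E'
from h import *
s=ctrl.get_state(); print(s["clock"],s["eef_pos"],s["ft_force"],s["moment"],s["gripper_width"])
snap("side","pics/s1.png")
E
```

```text
3.3167 [0.58353244 0.02211509 0.08091435] [-0.20316932 -0.36827279  0.44844722] [-0.07089356 -0.09234391  0.01374355] 0.04094590238637906
```

View pics/s1.png

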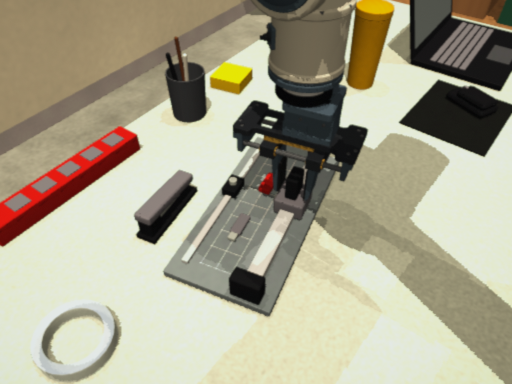

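The fingers are straddling the fin at (293,180) and still closing, with the opening at 41 mm. I hold for longer.

Emit:
{"fn": "move_arm", "kwargs": {"deltas": [[[0, 0, 0, 0, 0, 0], [0, 0, 0, 0, 0, 0], [0, 0, 0, 0, 0, 0], [0, 0, 0, 0, 0, 0], [0, 0, 0, 0, 0, 0], [0, 0, 0, 0, 0, 0]]]}}

```text
clock: 3.87
eef_pos: [0.5837, 0.0221, 0.0809]
eef_rot: [1.987, 2.433, 0.0]
ft_force: [2.3, 0.9, -2.3]
gripper_width: 0.0202
```

Gripped at 20.2 mm, which is the fin thickness. Now I run along -y in the direction (0.2, -0.98).

Emit:
{"fn": "move_arm", "kwargs": {"deltas": [[[0.06, -0.29, 0, 0, 0, 0], [0.16, -0.78, 0, 0, 0, 0], [0.3, -1.47, 0, 0, 0, 0], [0.44, -2.16, 0, 0, 0, 0], [0.6, -2.94, 0, 0, 0, 0], [0.76, -3.72, 0, 0, 0, 0], [0.92, -4.5, 0, 0, 0, 0], [1.08, -5.3, 0, 0, 0, 0], [1.24, -6.1, 0, 0, 0, 0], [1.4, -6.86, 0, 0, 0, 0], [1.54, -7.55, 0, 0, 0, 0], [1.64, -8.0, 0, 0, 0, 0]]]}}

```text
clock: 4.87
eef_pos: [0.6004, -0.0589, 0.0809]
eef_rot: [1.988, 2.432, 0.001]
ft_force: [3.8, 4.3, -1.9]
gripper_width: 0.0199
```

Emit:
{"fn": "move_arm", "kwargs": {"deltas": [[[0.06, -0.3, 0, 0, 0, 0], [0.1, -0.5, 0, 0, 0, 0], [0.14, -0.7, 0, 0, 0, 0], [0.18, -0.9, 0, 0, 0, 0], [0.18, -0.9, 0, 0, 0, 0]]]}}

```text
clock: 5.28
eef_pos: [0.6022, -0.0676, 0.0809]
eef_rot: [1.988, 2.432, 0.001]
ft_force: [4.5, 1.4, -4.1]
gripper_width: 0.0196
```

Emit:
{"fn": "move_arm", "kwargs": {"deltas": [[[0.04, -0.2, 0, 0, 0, 0], [0.08, -0.4, 0, 0, 0, 0], [0.08, -0.4, 0, 0, 0, 0]]]}}

```text
clock: 5.53
eef_pos: [0.603, -0.0716, 0.0809]
eef_rot: [1.988, 2.432, 0.001]
ft_force: [5.4, 0.4, -4.0]
gripper_width: 0.0197
```

Emit:
{"fn": "move_arm", "kwargs": {"deltas": [[[0.04, -0.2, 0, 0, 0, 0], [0.06, -0.3, 0, 0, 0, 0], [0.06, -0.3, 0, 0, 0, 0]]]}}

```text
clock: 5.78
eef_pos: [0.6033, -0.073, 0.0809]
eef_rot: [-1.988, -2.431, -0.003]
ft_force: [4.6, 15.1, -0.7]
gripper_width: 0.0204
```

Emit:
{"fn": "move_arm", "kwargs": {"deltas": [[[0.02, -0.1, 0, 0, 0, 0], [0.02, -0.1, 0, 0, 0, 0], [0.02, -0.1, 0, 0, 0, 0]]]}}

```text
clock: 6.03
eef_pos: [0.6033, -0.0732, 0.0809]
eef_rot: [-1.987, -2.431, -0.003]
ft_force: [4.2, 21.7, 1.7]
gripper_width: 0.0194
```

```bash
python3 - <<'E'
from h import *
s=ctrl.get_state(); print(s["clock"],s["eef_pos"],s["ft_force"],s["gripper_width"])
snap("side","pics/s2.png")
i=cv2.imread("pics/s2.png")[100:320,150:370]; cv2.imwrite("pics/s2c.png",cv2.resize(i,None,fx=2.5,fy=2.5))
E
```

```text
6.0333 [ 0.60330548 -0.07316591  0.08090925] [ 4.18905606 21.70521552  1.71789623] 0.019427293439958634
```

View pics/s2c.png

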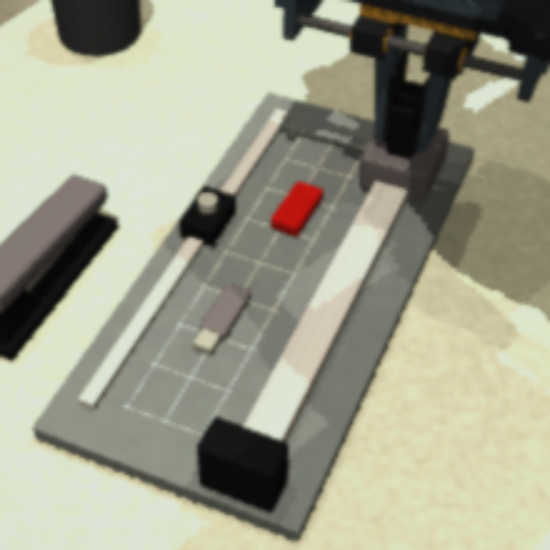

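The head is at the cap end of the rail, at about (405,160) in the crop. Resistance reached about 22 N with no further motion, and the stop is untouched. Now I take it back the full 240 mm.

Emit:
{"fn": "move_arm", "kwargs": {"deltas": [[[-0.04, 0.2, 0, 0, 0, 0], [-0.12, 0.6, 0, 0, 0, 0], [-0.24, 1.18, 0, 0, 0, 0], [-0.38, 1.86, 0, 0, 0, 0], [-0.52, 2.55, 0, 0, 0, 0], [-0.66, 3.24, 0, 0, 0, 0], [-0.8, 3.92, 0, 0, 0, 0], [-0.94, 4.6, 0, 0, 0, 0], [-1.08, 5.3, 0, 0, 0, 0], [-1.22, 5.98, 0, 0, 0, 0], [-1.36, 6.66, 0, 0, 0, 0], [-1.5, 7.35, 0, 0, 0, 0]]]}}

```text
clock: 7.08
eef_pos: [0.5886, -0.0018, 0.0809]
eef_rot: [1.987, 2.432, -0.0]
ft_force: [4.5, -2.9, -4.7]
gripper_width: 0.0199
```

Emit:
{"fn": "move_arm", "kwargs": {"deltas": [[[-0.14, 0.69, 0, 0, 0, 0], [-0.28, 1.37, 0, 0, 0, 0], [-0.42, 2.06, 0, 0, 0, 0], [-0.56, 2.74, 0, 0, 0, 0], [-0.7, 3.43, 0, 0, 0, 0], [-0.84, 4.11, 0, 0, 0, 0], [-0.98, 4.8, 0, 0, 0, 0], [-1.12, 5.49, 0, 0, 0, 0], [-1.26, 6.17, 0, 0, 0, 0], [-1.4, 6.86, 0, 0, 0, 0], [-1.54, 7.54, 0, 0, 0, 0], [-1.68, 8.23, 0, 0, 0, 0]]]}}

```text
clock: 8.08
eef_pos: [0.5714, 0.0815, 0.0809]
eef_rot: [-1.988, -2.433, 0.0]
ft_force: [3.8, -3.0, -3.8]
gripper_width: 0.0197
```

Emit:
{"fn": "move_arm", "kwargs": {"deltas": [[[-0.13, 0.64, 0, 0, 0, 0], [-0.26, 1.27, 0, 0, 0, 0], [-0.39, 1.91, 0, 0, 0, 0], [-0.52, 2.55, 0, 0, 0, 0], [-0.65, 3.18, 0, 0, 0, 0], [-0.78, 3.82, 0, 0, 0, 0], [-0.9, 4.41, 0, 0, 0, 0], [-1.0, 4.9, 0, 0, 0, 0], [-1.1, 5.39, 0, 0, 0, 0], [-1.18, 5.78, 0, 0, 0, 0], [-1.24, 6.08, 0, 0, 0, 0], [-1.26, 6.2, 0, 0, 0, 0]]]}}

```text
clock: 9.08
eef_pos: [0.5586, 0.1433, 0.0809]
eef_rot: [-1.987, -2.433, 0.0]
ft_force: [0.8, -3.2, -0.1]
gripper_width: 0.0199
```

Forces match sliding friction only. About 19 mm remain, so I ease in.

Emit:
{"fn": "move_arm", "kwargs": {"deltas": [[[-0.06, 0.3, 0, 0, 0, 0], [-0.14, 0.7, 0, 0, 0, 0], [-0.22, 1.1, 0, 0, 0, 0], [-0.28, 1.4, 0, 0, 0, 0], [-0.32, 1.6, 0, 0, 0, 0], [-0.34, 1.7, 0, 0, 0, 0], [-0.34, 1.7, 0, 0, 0, 0]]]}}

```text
clock: 9.67
eef_pos: [0.5552, 0.1603, 0.0809]
eef_rot: [-1.987, -2.432, 0.0]
ft_force: [-3.2, 1.2, 2.8]
gripper_width: 0.0198
```

Emit:
{"fn": "move_arm", "kwargs": {"deltas": [[[-0.04, 0.2, 0, 0, 0, 0], [-0.06, 0.3, 0, 0, 0, 0], [-0.06, 0.3, 0, 0, 0, 0]]]}}

```text
clock: 9.92
eef_pos: [0.5547, 0.1626, 0.0809]
eef_rot: [1.987, 2.433, -0.001]
ft_force: [-3.6, -6.8, 2.3]
gripper_width: 0.0197
```

Emit:
{"fn": "move_arm", "kwargs": {"deltas": [[[-0.04, 0.2, 0, 0, 0, 0], [-0.04, 0.2, 0, 0, 0, 0], [-0.04, 0.2, 0, 0, 0, 0]]]}}

```text
clock: 10.17
eef_pos: [0.5547, 0.163, 0.0809]
eef_rot: [1.986, 2.432, -0.004]
ft_force: [0.3, -23.2, 2.8]
gripper_width: 0.0199
```

Emit:
{"fn": "move_arm", "kwargs": {"deltas": [[[-0.02, 0.1, 0, 0, 0, 0], [-0.02, 0.1, 0, 0, 0, 0], [-0.02, 0.1, 0, 0, 0, 0]]]}}

```text
clock: 10.42
eef_pos: [0.5546, 0.1631, 0.0809]
eef_rot: [1.986, 2.431, -0.005]
ft_force: [1.4, -30.7, 3.4]
gripper_width: 0.0202
```

The head is hard against the block with about 31 N and no motion. Measured travel is 241 mm against 240 expected. I relax to a light push, release and lift straight up.

Emit:
{"fn": "move_arm", "kwargs": {"deltas": [[[0.04, -0.2, 0, 0, 0, 0], [0.04, -0.2, 0, 0, 0, 0]]]}}

```text
clock: 10.58
eef_pos: [0.5547, 0.1627, 0.0809]
eef_rot: [1.988, 2.432, -0.002]
ft_force: [-1.8, -13.6, 2.9]
gripper_width: 0.0199
```

Emit:
{"fn": "move_arm", "kwargs": {"deltas": [[[0, 0, 0, 0, 0, 0], [0, 0, 0, 0, 0, 0], [0, 0, 0, 0, 0, 0], [0, 0, 0, 0, 0, 0], [0, 0, 0, 0, 0, 0], [0, 0, 0, 0, 0, 0], [0, 0, 0, 0, 0, 0], [0, 0, 0, 0, 0, 0], [0, 0, 0, 0, 0, 0], [0, 0, 0, 0, 0, 0]]], "fingers": 0}}

```text
clock: 11.42
eef_pos: [0.5548, 0.1639, 0.0809]
eef_rot: [-1.988, -2.433, -0.0]
ft_force: [-0.6, -0.0, -0.1]
gripper_width: 0.0838
```

Emit:
{"fn": "move_arm", "kwargs": {"deltas": [[[0, 0, 0.5, 0, 0, 0], [0, 0, 2, 0, 0, 0], [0, 0, 4, 0, 0, 0], [0, 0, 6, 0, 0, 0], [0, 0, 8, 0, 0, 0], [0, 0, 10, 0, 0, 0], [0, 0, 12, 0, 0, 0], [-1, 0, 13, 0, 0, 0], [-3, 0, 14, 0, 0, 0], [-5, 0, 14, 0, 0, 0], [-6, 0, 14, 0, 0, 0], [-6, 0, 14, 0, 0, 0]]]}}

```text
clock: 12.42
eef_pos: [0.4922, 0.1639, 0.2208]
eef_rot: [-1.986, -2.433, 0.002]
ft_force: [1.0, -0.1, 0.0]
gripper_width: 0.0916
```

```bash
python3 - <<'E'
from h import *
s=ctrl.get_state(); print(s["clock"],s["eef_pos"],s["ft_force"],s["gripper_width"])
snap("side","pics/s3.png");snap("top","pics/t3.png")
i=cv2.imread("pics/s3.png")[100:320,150:370]; cv2.imwrite("pics/s3c.png",cv2.resize(i,None,fx=2.5,fy=2.5))
a=load("pics/side0.png")["img"].astype(int);b=load("pics/s3.png")["img"].astype(int)
for m in (a,b):
    k=(m.max(2)<35).astype(np.uint8)[170:205,215:250]; M=cv2.moments(k,True);print("stop px",M['m00'],M['m10']/M['m00']+215,M['m01']/M['m00']+170)
E
```

```text
12.4167 [0.4921936  0.16386569 0.22080042] [ 0.97413056 -0.05157207  0.01867291] 0.09161275022992031
stop px 237.0 232.9198312236287 187.93248945147678
stop px 200.0 233.035 188.24
```

View pics/s3c.png

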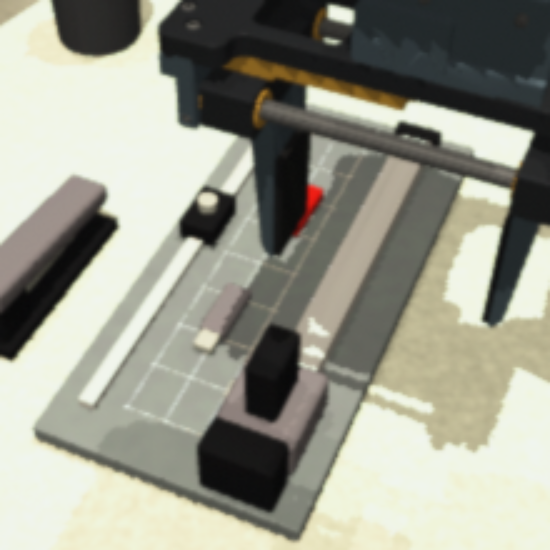

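The head sits flush against the tall block, with the fin at about (272,370) in the crop. The stop's centre moved by less than half a pixel and the gripper is clear of everything. I hand the job in.

```bash
python3 -c "
from cell import ctrl
print(ctrl.sign_off())"
```

```text
the job is handed in; nothing more can be done
None
```

The cutting head runs freely: I ran it to the low cap, back through its whole travel to the tall end block, let go of it there and handed the job in. It took about 12.5 s of the 40 s allowed.

- **Pace and force:** the head moved at about 80 mm/s, with only a few newtons of resistance at every reading along the way.
- **Ends reached:** it stopped firmly at the cap (about 22 N, no further motion) and at the block (about 31 N, no further motion). The measured travel between them was 241 mm, against the 240 mm expected.
- **After letting go:** the last picture shows the head flush against the tall block and the gripper open and clear of everything. The force reading was about 1 N, which is its normal noise.
- **Paper stop:** it is where it was set; its centre shifted less than half a pixel in the side view. Its dark area measured 200 px instead of 237 px; I put this down to changed light and shadow and did not check it further.

No check failed.

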